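Slide the loaded bin up into its sloping dock

ROBOT

A 7-joint arm with a two-finger parallel gripper is mounted at the origin on a cart in front of the work surface, level with it; the furniture and walls round the work are solid. World frame = base frame: x ahead of the robot, y to its left, z up, the work surface at z = 0. Lengths are in m, angles in rad, forces in N, time in s.
With the tool pointing down it reaches from about 0.4 to 0.85 m from the base axis. Payload 10.4 kg.
Tool frame: the origin (TCP) lies where the fingers leave the gripper's body, on its centre line; the fingertips stand 73 mm ahead of it and the grasp point (between the pads) lies 54 mm ahead of it; z points along the fingers, y is the line along which they close (so a half turn about z gives the same grasp; the last joint's range is limited). The gripper opens to 85 mm and grips with 20 to 120 N. Pads are 22 mm wide; open, the fingers measure 114 mm over their backs; the gripper's body (76 mm by 85 mm) begins 54 mm behind the grasp point. The pads swing forward as they close: fully open they stand 13 mm farther back than shut.
Start: joints at [1.208, 0.332, -0.065, 1.46, 0.022, 1.35, -0.088], TCP at [0.208, -0.589, 0.304] pointing down, gripper open.
Joint ranges: [-2.6, 2.6], [-0.5, 2.12], [-1.47, 1.34], [0.16, 2.42], [-1.27, 4.41], [0.06, 2.06], [-2.6, 2.6]. Speed limits (rad/s): [2.22, 2.22, 2.79, 2.79, 3.14, 3.14, 3.14].

INTERFACE

Orientations are given as a unit quaternion [x, y, z, w].
In Python, from workcell import manip, camera gives the robot as it stands. The module is installed in compiled form; this text tells all that it offers.
- The arm moves only by the shell command python3 -m creep 'ROWS' [OPENING] [FORCE]. ROWS is JSON, a list of rows, each a list of 2 entries, a list of its own where there are three numbers: the shift along the tool's x, y, z in mm, then the turn about the tool's z in rad. In form: [[[tx, ty, tz], twist], ...]. A call has 1 to 5 rows; each row is the pose to reach, as a shift and turn from the pose commanded when the call began, along the tool's axes at that moment; what a row does not reach only later rows make up. A row lasts 1/12 s, in which the tool goes at most 41.7 mm and 7.16 degrees, less where a joint would pass 70% of its speed; a pose out of reach is approached as far as the arm can. A call with a gripper value outside its range is refused whole. OPENING is the opening, from 0 (shut) to 1 (fully open), set as the call begins (- or left out, the last holds). The fingers move at their own pace and stop on an object; FORCE is the grip in N (left out, the last holds). Time passes only in rows, so rows that repeat a pose let the fingers close. It gives the time, the measured TCP pose, the force, the opening and the grip force at its end, in the units of the state.
- manip.get_obs(): the state, without advancing time (a new reading comes with each control period).
- camera(name): name is "side" or "top" or "wrist"; returns a dict with "pixels" (400x640x3 uint8, red, green, blue), "z_map" (400x640 float32, m along the optical axis (not along the pixel's ray), 0 where there is no reading), "fx", "fy", "cx", "cy" (pixels), "extrinsics" (4x4, takes a point from world to camera coordinates). Camera axes: x right, y down, z forward; pixel columns grow to the right and rows downward; lengths in m; the calibration is good to about 2 mm. A picture is of the moment at which its call begins.
- manip.hand_in(): hands the job in; it is judged then, once.
The state is a dict: "clock": time; "joint_pos": joint angles; "joint_velocities": joint speeds; "tau": joint torques, N m; "position": TCP position; "ee_rot": TCP orientation; "ft_force": force on the tool from outside, world axes, zero at the start; "torque": the same for the moment, N m; "grip_width": opening from 0.0 (shut) to 1.0 (fully open); "grasp_force": force on a finger pad.
Only numpy, scipy, OpenCV 4.12 (cv2) and the standard library are available. Lean on these libraries where they do the work, as an engineer would, in place of code of your own. Each camera call takes 0.05 s, during which the arm holds its last target. There are 200 camera calls.

TASK

Put the black finned heat sink into the small blue bin. Then, without lifting the bin, push it gently up the ramp of the aluminium dock and against the sprung buffer until its rear edge drops behind the lip and it stays there by itself, with the heat sink still in it. Keep the force on the bin and the dock under 20 N and leave the other things on the bench alone.

Things in the scene. Friction and masses are not known exactly. Their poses are not given: they have to be found in the camera images.
- dock: Fixed aluminium dock. Origin: on the bench mat (1 mm thick) at the middle of the ramp's toe; x level, up-ramp; y to its left; z up. Its ramp rises at 14 degrees (0.245 rad) from x = 0 and ends in a lip, a 7 mm step down (square to the slope) into a pocket with its floor parallel to the ramp. Slippery: a bin let go on the ramp slides back.
- ramp: The ramp of the dock: same origin and y as the dock, but x points up along the slope and z square to the slope. The lip lies somewhere between 116 and 144 mm up the slope (x): lip, pocket, buffer and end block form one clamped carriage, set differently each time and not measured, so it has to be found by feel.
- mouth (a point): Middle of the dock's mouth, on the mat 55 mm before the toe; axes as the dock. Two flared wings 14 mm high narrow from about 120 mm here to 72 mm just past the toe. From there side guides, 74 mm apart inside and 14 mm above the ramp plane, run along ramp and pocket (bin: 68 mm).
- pocket (a point): On the pocket floor, 181 mm up the slope; axes as ramp. At the pocket's far end, 93 mm past the lip, a black sprung buffer (56 mm wide, 15 mm high). The bin (98 mm) must press it back about 8 mm before its rear edge can fall behind the lip. It pushes back with 2 N at first touch, 5 N fully back (more if pushed fast: damped), and is dead hard 11 mm back.
- bin_centre (a point): Centre (half-way up) of the small blue open bin: at its walls 98 mm long (x) by 68 mm wide (y) by 45 mm high, rim 102 x 72 mm, walls 2 to 3 mm, floor 2 mm; inside 94 x 62 mm. About 0.3 kg, varying. Stands on the bench before the ramp; its x points to its front end, roughly up-ramp at the start; z up.
- bin_rear (a point): Middle of the bin's rear bottom edge, 49 mm behind and 22.5 mm below bin_centre; axes as bin_centre. Fingers pressing on the rear wall can hold the rear edge up by friction although it is past the lip: bear down a little or draw back briskly and it falls (7 mm).
- heat_sink_centre (a point): Centre of the black finned heat sink, 34 (x) x 30 (y) x 22 mm high, standing on the bench, fins up and running along x; the outer faces 30 mm apart across y are solid fins. 50 g.
- solder_reel_mid (a point): bystander: solder reel, 55 mm diameter, 30 mm high; point on its axis 10 mm up
- flux_bottle_mid (a point): bystander: small dropper bottle, 30 mm diameter, 93 mm high; point on its axis 10 mm up
- battery_mid (a point): bystander: 9 V block battery lying flat, 26 x 52 x 18 mm; point 10 mm up in its middle
- capacitor_mid (a point): bystander: dark capacitor lying down, 16 x 56 mm; point 10 mm up in its middle
- marker_mid (a point): bystander: black marker pen lying down, 17 x 136 mm; point 10 mm up in its middle
- bin_front (a point): Middle of the bin's front bottom edge, 49 mm ahead of and 22.5 mm below bin_centre; axes as bin_centre.

How it is judged:
On the way, in this order (a step that is already met when the one before it is completed fails the run):
1. the heat sink lies in the bin, let go, with the bin still on the bench before the ramp (x of heat_sink_centre in the frame of bin_centre between -0.045 and 0.045 m and y of heat_sink_centre in the frame of bin_centre between -0.032 and 0.032 m and z of heat_sink_centre in the frame of bin_centre between -0.025 and 0.006 m and contact force between the fingers and heat_sink below 0.05 N and x of bin_centre in the frame of dock below -0.02 m), for 0.2 s.
2. the bin, bearing on the dock, climbs the ramp (x of bin_centre in the frame of dock between 0.03 and 0.125 m and angle between bin_centre's own z axis and vertical between 0.17 and 0.33 rad and contact force between bin and dock above 0.3 N), for 0.1 s.
At the end, for the whole second after the job is handed in: The bin rests let go flat on the pocket floor, its rear edge down behind the lip: front and rear bottom edges 4 to 10.5 mm below the ramp's plane, rear edge 110 to 152 mm up the slope, within 6 mm of its middle line, square within 0.1 rad, heat sink inside (x of bin_rear in the frame of ramp between 0.11 and 0.152 m and y of bin_rear in the frame of ramp between -0.006 and 0.006 m and z of bin_rear in the frame of ramp between -0.0105 and -0.004 m and z of bin_front in the frame of ramp between -0.0105 and -0.004 m and angle between the y axis of bin_centre and the y axis of dock, either way round below 0.1 rad and linear speed of bin below 0.01 m/s and x of heat_sink_centre in the frame of bin_centre between -0.045 and 0.045 m and y of heat_sink_centre in the frame of bin_centre between -0.032 and 0.032 m and z of heat_sink_centre in the frame of bin_centre between -0.025 and 0.006 m); the robot touches nothing.
It fails at once if the robot pushes or squeezes the bin with more than 20 N (contact force between any of the arm, the fingers and bin above 20 N).
It fails at once if the robot, or the bin, presses on the dock with more than 20 N (contact force between any of the arm, the fingers, bin and dock above 20 N).
It fails at once if the bin is lifted (its centre more than 85 mm above the bench, or more than 45 mm while it is before the ramp) (z of bin_centre in the frame of dock above 0.085 m or (z of bin_centre in the frame of dock above 0.045 m and x of bin_centre in the frame of dock below 0.01 m)).
It fails at once if the bin is tipped over by more than 30 degrees (angle between bin_centre's own z axis and vertical above 0.52 rad).
It fails at once if another thing on the bench is shifted by more than 20 mm (distance of any of solder_reel_mid, flux_bottle_mid, battery_mid, capacitor_mid, marker_mid from where it was at the start of the episode above 0.02 m).
It also fails if it takes over 70 s, if anything falls off the work surface, if the arm or the gripper's body presses on something with over 40 N, if the wrist force passes 120 N, or if a joint passes its speed limit or range.

## Working session

There is one attempt and no reset: what is moved stays moved. The work goes in short steps, Python scripts to look and compute and a shell command to move; the robot and the scene stay as the last step left them, time stands still between calls to the robot, and variables do not carry over. Pictures are saved under pics/ and viewed, at most 10 in all, crops included, and the job is handed in when it is done.

```bash
mkdir -p pics; cat > h.py <<'E'
import numpy as np, cv2
from workcell import manip, camera
def snap(n, f=None):
    c=camera(n)
    if f: cv2.imwrite('pics/'+f, cv2.cvtColor(c['pixels'],cv2.COLOR_RGB2BGR))
    return c
def world(c):
    z=c['z_map']; v,u=np.mgrid[:z.shape[0],:z.shape[1]]
    p=np.stack([(u-c['cx'])/c['fx']*z,(v-c['cy'])/c['fy']*z,z],-1)
    T=np.linalg.inv(c['extrinsics']); return p@T[:3,:3].T+T[:3,3]
E
python3 - <<'E'
from h import *
o=manip.get_obs(); print(o)
for n in ('top','side'):
    c=snap(n,n+'0.png'); np.savez('/tmp/'+n+'0.npz',**c); print(n,c['extrinsics'].round(3).tolist(),c['fx'])
E
```

```text
{'clock': 0.0, 'joint_pos': array([ 1.20841573,  0.33286947, -0.06468606,  1.46094563,  0.02161709,
        1.34993244, -0.08850451]), 'joint_velocities': array([-0.00082657,  0.00057545, -0.00206562, -0.00013308,  0.00107892,
       -0.00045209, -0.0002248 ]), 'tau': array([ 2.85424812e-04, -6.25453877e+01,  4.90243337e-02, -3.91591108e+01,
        1.62229082e-02,  1.01389649e-02,  5.93888416e-06]), 'position': array([ 0.20819276, -0.58900578,  0.30311529]), 'ee_rot': array([ 9.85602455e-01,  1.69077702e-01, -1.67753516e-04, -7.09913306e-04]), 'ft_force': array([0.29269795, 0.98171728, 0.26201386]), 'torque': array([-0.00396072, -0.05553947,  0.04436028]), 'grasp_force': 0.0, 'grip_width': 1.0022171891701357}
top [[-0.005, -1.0, -0.007, -0.117], [-0.995, 0.005, -0.102, 0.534], [0.102, 0.006, -0.995, 0.874], [0.0, 0.0, 0.0, 1.0]] 363.3834901010583
side [[0.904, -0.426, 0.025, -0.541], [-0.145, -0.361, -0.921, 0.085], [0.401, 0.83, -0.388, 0.906], [0.0, 0.0, 0.0, 1.0]] 413.7837655916752
```

View pics/top0.png

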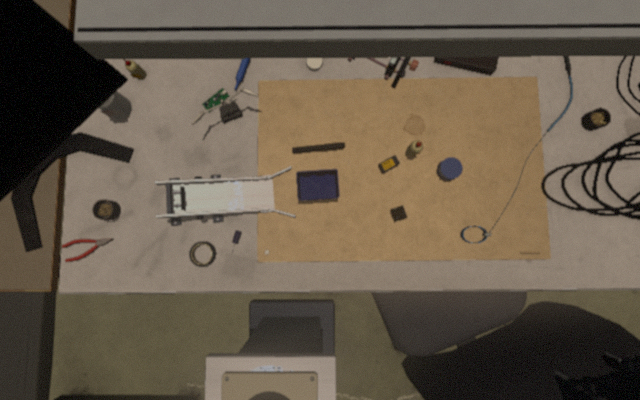

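View pics/side0.png

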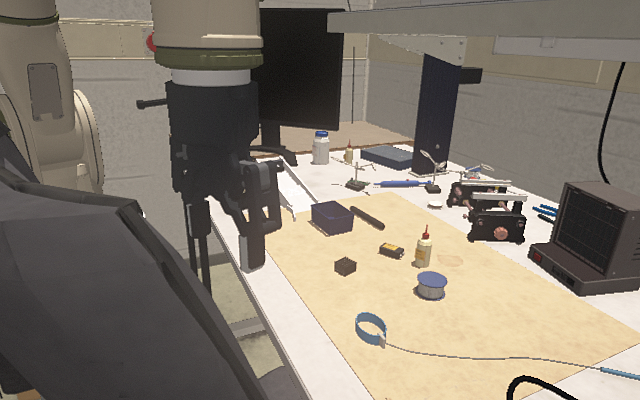

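The top view shows the bin at (318,186), the dock with its toe at about (273,194) running left (world +y), the heat sink at (399,213) and the marker at (318,148). The battery is at (388,164), the flux bottle at (415,149), the reel at (450,169) and the capacitor at (237,237). Next I'll measure positions.

```bash
python3 - <<'E'
from h import *
c=dict(np.load('/tmp/top0.npz')); P=world(c); px=c['pixels'].astype(int)
def rep(n,u0,u1,v0,v1,zlo,zhi):
    q=P[v0:v1,u0:u1].reshape(-1,3); q=q[(q[:,2]>zlo)&(q[:,2]<zhi)]
    r=cv2.minAreaRect(q[:,:2].astype(np.float32)*1000)
    print(n,len(q),'med',q.mean(0).round(4),'rect mm',np.round(r[0],1),np.round(r[1],1),round(r[2],1),'zmax',q[:,2].max().round(4))
print('mat z',np.median(P[220:250,300:380,2]))
rep('bin',285,350,160,212,.035,.06)
rep('sink',385,412,202,225,.012,.04)
rep('marker',285,352,138,158,.008,.03)
rep('batt',374,401,150,178,.008,.03)
rep('flux',402,430,135,162,.02,.1)
rep('reel',432,468,152,186,.02,.05)
rep('cap',228,246,226,248,.006,.04)
# dock
for u in range(160,300,8): print(u,[tuple((P[v,u]*1000).round(0).astype(int)) for v in (180,195,208)])
big=cv2.resize(c['pixels'][140:250,150:350],None,fx=4,fy=4,interpolation=cv2.INTER_CUBIC)
cv2.imwrite('pics/crop0.png',cv2.cvtColor(big,cv2.COLOR_RGB2BGR))
E
```

```text
mat z 0.0014611288351565888
bin 226 med [ 0.5731 -0.1161  0.0449] rect mm [ 567.8 -117.1] [ 72.4 102. ] 3.4 zmax 0.0505
sink 122 med [ 0.4982 -0.3191  0.0195] rect mm [ 498.3 -319.3] [32.9 31. ] 18.3 zmax 0.0267
marker 338 med [ 0.6668 -0.12    0.0163] rect mm [ 667.7 -119. ] [ 16.3 134.7] 5.4 zmax 0.0218
batt 215 med [ 0.6234 -0.2972  0.0183] rect mm [ 624.9 -299.3] [26.7 52.4] 28.4 zmax 0.0233
flux 177 med [ 0.6557 -0.3556  0.0536] rect mm [ 659.1 -358.3] [30.1 29.2] 23.2 zmax 0.0948
reel 383 med [ 0.6097 -0.4491  0.0314] rect mm [ 609.3 -449.2] [53.1 54.8] 1.1 zmax 0.0365
cap 83 med [0.4414 0.0863 0.0129] rect mm [437.4  88.2] [15.4 40.9] 74.2 zmax 0.0171
160 [(np.int64(587), np.int64(288), np.int64(-1)), (np.int64(548), np.int64(287), np.int64(-1)), (np.int64(515), np.int64(287), np.int64(-3))]
168 [(np.int64(575), np.int64(237), np.int64(73)), (np.int64(539), np.int64(234), np.int64(76)), (np.int64(509), np.int64(233), np.int64(76))]
176 [(np.int64(576), np.int64(218), np.int64(71)), (np.int64(542), np.int64(225), np.int64(52)), (np.int64(511), np.int64(225), np.int64(49))]
184 
[... 1408 characters left out ...]
13))]
264 [(np.int64(585), np.int64(19), np.int64(5)), (np.int64(546), np.int64(19), np.int64(6)), (np.int64(511), np.int64(16), np.int64(24))]
272 [(np.int64(585), np.int64(0), np.int64(1)), (np.int64(546), np.int64(-1), np.int64(5)), (np.int64(513), np.int64(-1), np.int64(1))]
280 [(np.int64(585), np.int64(-21), np.int64(1)), (np.int64(546), np.int64(-21), np.int64(1)), (np.int64(513), np.int64(-21), np.int64(1))]
288 [(np.int64(585), np.int64(-41), np.int64(-1)), (np.int64(546), np.int64(-42), np.int64(4)), (np.int64(513), np.int64(-42), np.int64(3))]
296 [(np.int64(585), np.int64(-62), np.int64(2)), (np.int64(546), np.int64(-62), np.int64(4)), (np.int64(513), np.int64(-62), np.int64(2))]
```

View pics/crop0.png

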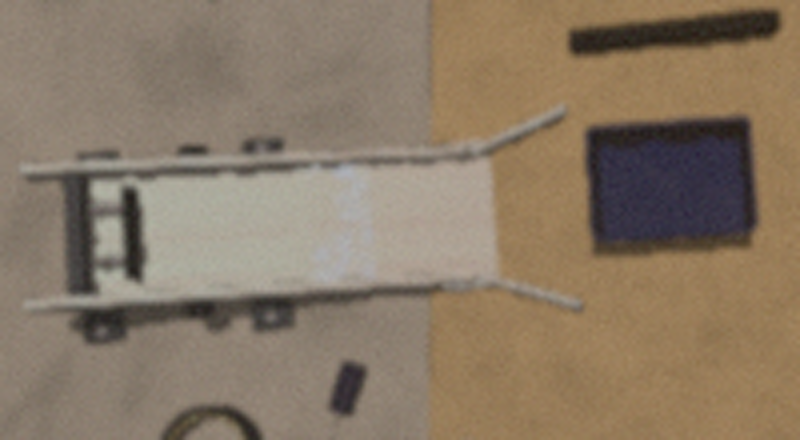

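The crop shows the bin at crop (670,185), slightly yawed. The dock toe is at crop x≈495 and the buffer front at crop x≈140. The guides slope down to the left, so the dock is yawed too. I'll fit the dock frame and move over the heat sink.

```bash
cat >> h.py <<'E'
from scipy.spatial.transform import Rotation as R
def go(x,y,z,yaw=None):
    "shift in mm in tool axes and twist to put the GRASP centre line at x,y with TCP height z, tool x at yaw (mod pi)"
    o=manip.get_obs(); r=R.from_quat(o['ee_rot']); s=r.inv().apply(np.array([x,y,z])-o['position'])*1000
    X=r.as_matrix()[:,0]; y0=np.arctan2(X[1],X[0]); t=0
    if yaw is not None: t=-((yaw-y0+np.pi/2)%np.pi-np.pi/2)
    print('shift',s.round(1),'twist',round(t,3),'yaw now',y0.round(3),'q7',o['joint_pos'][6].round(2),'pos',o['position'].round(4))
E
python3 - <<'E'
from h import *
from scipy.optimize import least_squares
c=dict(np.load('/tmp/top0.npz')); P=world(c)
q=P[165:225,165:268].reshape(-1,3); 
# ramp plane from mid region
m=P[184:204,205:262].reshape(-1,3); a=np.linalg.lstsq(np.c_[m[:,:2],np.ones(len(m))],m[:,2],rcond=None)[0]; print('plane',a,'slope',np.hypot(a[0],a[1]),'yaw of upslope',np.arctan2(a[1],a[0]))
h=q[:,2]-q[:,:2]@a[:2]-a[2]
g=q[(h>.009)&(h<.022)&(q[:,1]<.17)&(q[:,1]>.02)]
for s in (1,-1):
    k=g[(s*(g[:,0]-.545)>.02)&(s*(g[:,0]-.545)<.06)]; f=np.polyfit(k[:,1],k[:,0],1); print(s,len(k),f)
E
python3 -m creep '[[[40,-17,0],0],[[80,-34,0],0],[[120,-51,0],0],[[158,-68,0],0],[[196,-85,0],0]]' && python3 -m creep '[[[38,-17,0],0],[[76,-33,0],0],[[114,-50,0],0],[[150,-66,0],0],[[150,-66,0],0]]'
python3 - <<'E'
from h import *
c=snap('wrist','w1.png'); P=world(c); np.savez('/tmp/w1.npz',**c); print(c['extrinsics'].round(3).tolist())
q=P.reshape(-1,3); q=q[(abs(q[:,0]-.498)<.04)&(abs(q[:,1]+.319)<.04)&(q[:,2]>.016)&(q[:,2]<.035)]
print(len(q),q.mean(0),cv2.minAreaRect(q[:,:2].astype(np.float32)*1000)) if len(q) else 0
go(.498,-.319,.304)
E
```

```text
plane [-0.4118181   0.06284068  0.24387621] slope 0.41658504622978243 yaw of upslope 2.9901674558612727
1 252 [-0.12516841  0.58916778]
-1 10 [-0.15690779  0.52406474]
clock: 0.52
position: [0.362, -0.4458, 0.3036]
ee_rot: [0.986, 0.169, -0.0, -0.0]
ft_force: [1.5, -1.5, 0.3]
grip_width: 0.999
grasp_force: 0.0
clock: 0.93
position: [0.4862, -0.3272, 0.3036]
ee_rot: [0.985, 0.175, 0.001, -0.002]
ft_force: [0.2, -1.0, -0.2]
grip_width: 1.001
grasp_force: 0.0
[[0.344, -0.939, -0.004, -0.473], [-0.897, -0.329, 0.295, 0.29], [-0.278, -0.098, -0.955, 0.483], [0.0, 0.0, 0.0, 1.0]]
207 [ 0.49839838 -0.31848479  0.02210673] ((497.8856506347656, -318.8071594238281), (33.97458267211914, 29.885967254638672), 17.720731735229492)
shift [17.6 -6.1 -0.4] twist 0 yaw now 0.348 q7 -0.76 pos [ 0.4835 -0.3307  0.3035]
```

View pics/w1.png

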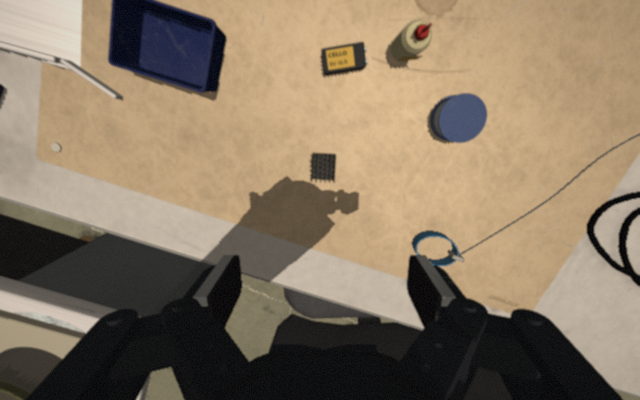

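The wrist view shows the heat sink at (323,167), clear of the battery and reel. Its 34 mm side lies at yaw 0.309, centre (0.498,-0.319), and the sizes match. Now the grasp.

```bash
python3 -m creep '[[[9,-3,-0],0.039],[[18,-6,30],0.039],[[18,-6,70],0.039],[[18,-6,110],0.039],[[18,-6,150],0.039]]' 0.7 && python3 -m creep '[[[0,0,35],0],[[0,0,60],0],[[0,0,60],0]]' 
python3 -c "
from h import *
go(.498,-.319,.075,.309)"
```

```text
clock: 1.4
position: [0.4945, -0.3244, 0.1523]
ee_rot: [0.989, 0.149, 0.0, 0.0]
ft_force: [0.7, -0.9, -0.4]
grip_width: 0.704
grasp_force: 0.0
clock: 1.65
position: [0.4916, -0.3228, 0.0881]
ee_rot: [0.989, 0.149, -0.004, -0.003]
ft_force: [-1.0, -0.3, -0.7]
grip_width: 0.706
grasp_force: 0.0
shift [ 7.3 -1.7 13.1] twist -0.009 yaw now 0.3 q7 -0.88 pos [ 0.4916 -0.3228  0.0881]
```

```bash
python3 -m creep '[[[0,0,0],0],[[0,0,0],0]]' >/dev/null; python3 -c "
from h import *
go(.498,-.319,.075,.309)"
```

```text
shift [ 3.6 -4.7 20.7] twist -0.009 yaw now 0.3 q7 -0.88 pos [ 0.4959 -0.3246  0.0957]
```

```bash
python3 -m creep '[[[3,-4,8],0],[[3,-4,19],0],[[3,-4,19],0],[[3,-4,19],0],[[3,-4,19],0]]' >/dev/null; python3 -c "
from h import *
go(.498,-.319,.075,.309)"; python3 -m creep '[[[0,0,0],0],[[0,0,0],0],[[0,0,0],0],[[0,0,0],0],[[0,0,0],0]]' 0 40;
```

```text
shift [0.9 0.3 0.1] twist -0.008 yaw now 0.301 q7 -0.9 pos [ 0.4971 -0.319   0.0751]
clock: 2.65
position: [0.4973, -0.3191, 0.0754]
ee_rot: [0.989, 0.15, 0.0, 0.0]
ft_force: [0.1, -0.8, 4.9]
grip_width: 0.348
grasp_force: 40.8
```

```bash
python3 -m creep '[[[0,0,-30],0],[[0,0,-70],0],[[0,0,-110],0],[[0,0,-150],0],[[0,0,-170],0]]' ; python3 -m creep '[[[15,-37,0],0],[[20,-75,0],0],[[20,-75,0],0],[[20,-75,0],0]]'
python3 - <<'E'
from h import *
c=snap('wrist','w2.png'); P=world(c); np.savez('/tmp/w2.npz',**c)
q=P.reshape(-1,3); q=q[(abs(q[:,0]-.568)<.06)&(abs(q[:,1]+.117)<.08)&(q[:,2]>.04)&(q[:,2]<.06)]
print(len(q),q.mean(0),cv2.minAreaRect(q[:,:2].astype(np.float32)*1000))
go(.568,-.117,.245,0)
E
```

```text
clock: 3.07
position: [0.498, -0.3193, 0.2501]
ee_rot: [0.989, 0.15, 0.002, 0.002]
ft_force: [-0.2, -0.3, -1.1]
grip_width: 0.349
grasp_force: 40.2
clock: 3.4
position: [0.494, -0.2389, 0.2451]
ee_rot: [0.988, 0.152, 0.0, -0.0]
ft_force: [0.8, -0.5, -1.1]
grip_width: 0.347
grasp_force: 40.2
2053 [ 0.57045622 -0.10853127  0.04522514] ((567.364990234375, -116.7781982421875), (72.10557556152344, 103.23893737792969), 3.5655572414398193)
shift [ 1.077e+02 -9.610e+01 -1.000e-01] twist 0.302 yaw now 0.302 q7 -0.96 pos [ 0.4938 -0.2408  0.2449]
```

View pics/w2.png

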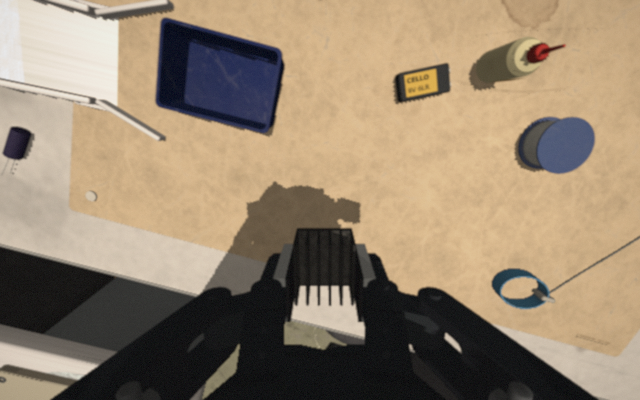

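The heat sink is held between the fingers at (325,265), the bin is at (220,75), and the dock mouth is to its left at (120,60). Moving over the bin.

```bash
python3 -m creep '[[[30,-26,0],0.08],[[60,-52,0],0.16],[[90,-78,0],0.24],[[105,-89,0],0.24],[[105,-89,0],0.24]]'; python3 -m creep '[[[0,0,20],0],[[0,0,50],0],[[0,0,80],0],[[0,0,80],0],[[0,0,80],0]]' 
python3 - <<'E'
from h import *
go(.5675,-.124,.085,.062)
E
```

```text
clock: 3.87
position: [0.57, -0.1209, 0.2445]
ee_rot: [0.999, 0.033, 0.0, -0.001]
ft_force: [-0.6, 0.1, -0.3]
grip_width: 0.351
grasp_force: 40.2
clock: 4.28
position: [0.5669, -0.1265, 0.1638]
ee_rot: [1.0, 0.03, -0.002, -0.0]
ft_force: [0.6, -0.1, 0.4]
grip_width: 0.349
grasp_force: 40.2
shift [ 1.  -2.4 78.8] twist -0.003 yaw now 0.059 q7 -1.49 pos [ 0.5669 -0.1265  0.1638]
```

```bash
python3 -m creep '[[[1,-2,20],0],[[1,-2,45],0],[[1,-2,65],0],[[1,-2,77],0],[[1,-2,77],0]]'; python3 -m creep '[[[0,0,2],0],[[0,0,2],0],[[0,0,2],0]]' 0.55;python3 -m creep '[[[0,0,-10],0],[[0,0,-30],0],[[0,0,-70],0],[[0,0,-100],0],[[0,0,-100],0]]'
python3 - <<'E'
from h import *
c=snap('top','t3.png'); P=world(c); np.savez('/tmp/t3.npz',**c)
c=snap('wrist','w3.png'); np.savez('/tmp/w3.npz',**c)
E
```

```text
clock: 4.7
position: [0.5683, -0.1238, 0.0871]
ee_rot: [1.0, 0.03, -0.001, -0.0]
ft_force: [-0.7, 0.7, -0.1]
grip_width: 0.347
grasp_force: 40.2
clock: 4.95
position: [0.5697, -0.1234, 0.0876]
ee_rot: [1.0, 0.03, 0.001, 0.0]
ft_force: [0.1, 0.1, 0.8]
grip_width: 0.549
grasp_force: 0.0
clock: 5.37
position: [0.5718, -0.1234, 0.1943]
ee_rot: [1.0, 0.03, 0.005, 0.001]
ft_force: [0.8, -0.2, 1.3]
grip_width: 0.55
grasp_force: 0.0
```

View pics/w3.png

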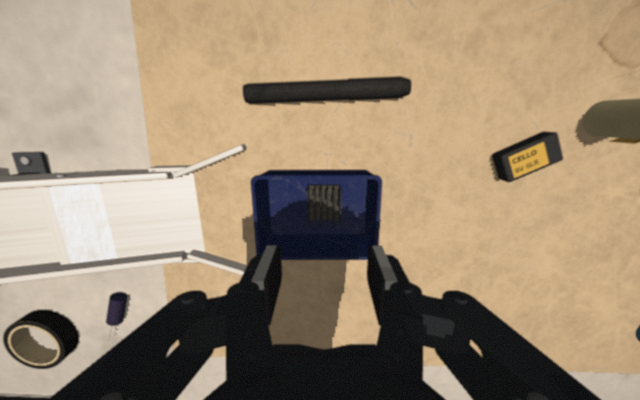

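The heat sink lies in the bin at (325,203). The dock toe edge runs (195,175)–(205,255), with wing tips at (245,148) and (245,270). Now I'll fit the dock frame from this closer depth.

```bash
python3 - <<'E'
from h import *
c=dict(np.load('/tmp/w3.npz')); P=world(c)
m=P[195:245,20:180].reshape(-1,3); m=m[(m[:,2]>-.01)&(m[:,2]<.08)]
a=np.linalg.lstsq(np.c_[m[:,:2],np.ones(len(m))],m[:,2],rcond=None)[0]
for _ in range(3):
    r=m@[-a[0],-a[1],1]-a[2]; m=m[abs(r)<3*abs(r).mean()]; a=np.linalg.lstsq(np.c_[m[:,:2],np.ones(len(m))],m[:,2],rcond=None)[0]
print('plane',a,'slope',np.arctan(np.hypot(a[0],a[1])),'yaw',np.arctan2(a[1],a[0]),'rms',r.std(),'toe y at x=.547 z=.001:',(.001-a[2]-a[0]*.547)/a[1])
q=P[150:300,0:200].reshape(-1,3); h=q[:,2]-q[:,:2]@a[:2]-a[2]
g=q[(h>.011)&(h<.018)&(q[:,1]>.012)&(q[:,1]<.16)]
for s in (1,-1):
    k=g[s*(g[:,0]-.547)>.02]; k=k[abs(k[:,0]-.547)<.06]
    f=cv2.fitLine(k[:,:2].astype(np.float32),cv2.DIST_HUBER,0,.001,.001).ravel(); f=f*np.sign(f[1])if 0 else f; print(s,len(k),'x at y=0',f[2]-f[3]*f[0]/f[1],'x at y=.1',f[2]+(.1-f[3])*f[0]/f[1],'yaw',np.arctan2(abs(f[1]),f[0]*np.sign(f[1])))
# toe edge by colour boundary rows
for v in (185,205,225,240):
    row=c['pixels'][v,150:240].astype(int); d=np.abs(np.diff(row[:,2])); u=150+d.argmax(); print('toe',v,u,P[v,u].round(4))
c=dict(np.load('/tmp/t3.npz')); P=world(c)
q=P[170:225,165:262].reshape(-1,3)
for y in np.arange(.02,.16,.02):
    k=q[abs(q[:,1]-y)<.01]; 
    zz=np.median(k[abs(k[:,0]-.545)<.02][:,2]); hi=k[k[:,2]>zz+.009]; L=hi[hi[:,0]>.545][:,0]; Rr=hi[hi[:,0]<.545][:,0]
    print(y.round(3),zz.round(4),np.median(L).round(4) if len(L) else 0,np.median(Rr).round(4) if len(Rr) else 0)
# buffer
k=P[188:206,176:192]; print((k[9]*1000).round(0).tolist())
E
```

```text
plane [-0.00212004  0.20222597  0.00584223] slope 0.19954566894009604 yaw 1.5812794538619876 rms 0.002118771400915565 toe y at x=.547 z=.001: -0.01821015628824882
1 1240 x at y=0 0.59103596 x at y=.1 0.58350444 yaw 1.6459692
-1 1156 x at y=0 0.5104273 x at y=.1 0.5049946 yaw 1.6250701
toe 185 194 [ 0.5774 -0.0007  0.    ]
toe 205 197 [ 0.5583 -0.0028  0.0014]
toe 225 200 [ 0.5378 -0.0042  0.0011]
toe 240 203 [ 0.5227 -0.0067  0.0025]
0.02 0.0093 0.5894 0.509
0.04 0.0122 0.5869 0.5087
0.06 0.0173 0.5861 0.5061
0.08 0.0223 0.5854 0.5035
0.1 0.0276 0.5823 0.5031
0.12 0.027 0.5813 0.5006
0.14 0.0301 0.5794 0.5003
0.16 0.0347 0.5776 0.4957
[[537.0, 225.0, 50.0], [537.0, 223.0, 50.0], [537.0, 221.0, 49.0], [537.0, 217.0, 52.0], [537.0, 216.0, 48.0], [536.0, 209.0, 61.0], [536.0, 205.0, 64.0], [536.0, 203.0, 64.0], [536.0, 204.0, 56.0], [538.0, 206.0, 44.0], [537.0, 202.0, 47.0], [538.0, 200.0, 46.0], [538.0, 199.0, 42.0], [538.0, 197.0, 42.0], [538.0, 194.0, 42.0], [538.0, 191.0, 44.0]]
```

```bash
python3 -m creep '[[[0,20,0],-0.12],[[0,40,0],-0.24],[[0,60,0],-0.36],[[0,80,0],-0.48],[[0,85,0],-0.6]]' 0.3 >/dev/null; python3 -m creep '[[[0,0,0],-0.12],[[0,0,0],-0.24],[[0,0,0],-0.36],[[0,0,0],-0.48],[[0,0,0],-0.6]]' >/dev/null;python3 -m creep '[[[0,0,0],-0.12],[[0,0,0],-0.24],[[0,0,0],-0.36],[[0,0,0],-0.38],[[0,0,0],-0.38]]'
python3 - <<'E'
from h import *
print(manip.get_obs()['joint_pos'].round(2))
go(.573,-.206,.101,1.65)
E
```

```text
clock: 6.72
position: [0.5734, -0.208, 0.1854]
ee_rot: [0.683, 0.731, -0.0, -0.001]
ft_force: [0.3, 0.6, 0.0]
grip_width: 0.298
grasp_force: 0.0
[ 0.75  0.46 -0.61  1.62  0.28  1.16  0.14]
shift [ 2.  -0.2 84.4] twist -0.011 yaw now 1.639 q7 0.14 pos [ 0.5734 -0.208   0.1854]
```

```bash
python3 -m creep '[[[0,0,30],-0.011],[[0,0,60],-0.011],[[0,0,84],-0.011],[[0,0,84],-0.011],[[0,0,84],-0.011]]'; python3 -m creep '[[[6,0,0],0],[[12,0,0],0],[[18,0,0],0],[[23,0,0],0],[[28,0,0],0]]';python3 -m creep '[[[5,-1,0],0],[[10,-2,0],0],[[15,-3,0],0],[[20,-4,0],0],[[25,-5,0],0]]'
python3 - <<'E'
from h import *
c=snap('top'); P=world(c); np.savez('/tmp/t4.npz',**c)
q=P[150:215,270:360].reshape(-1,3); q=q[(q[:,2]>.035)&(q[:,2]<.06)&(q[:,1]>-.165)&(abs(q[:,0]-.56)<.06)]
print(cv2.minAreaRect(q[:,:2].astype(np.float32)*1000), manip.get_obs()['position'])
E
```

```text
clock: 7.13
position: [0.5732, -0.2077, 0.1012]
ee_rot: [0.679, 0.734, -0.0, -0.001]
ft_force: [0.3, -0.3, 0.7]
grip_width: 0.298
grasp_force: 0.0
clock: 7.55
position: [0.5719, -0.1792, 0.1028]
ee_rot: [0.678, 0.735, 0.0, 0.001]
ft_force: [0.4, -0.2, 0.3]
grip_width: 0.297
grasp_force: 0.0
clock: 7.97
position: [0.5649, -0.1563, 0.1026]
ee_rot: [0.678, 0.735, -0.0, 0.001]
ft_force: [2.1, -5.2, 3.7]
grip_width: 0.296
grasp_force: 2.7
((558.4523315429688, -70.87083435058594), (72.28670501708984, 51.25583267211914), 4.539141654968262) [ 0.56470372 -0.15503605  0.10253743]
```

```bash
for i in 1; do python3 -m creep '[[[4,-1,0],0],[[8,-1,0],0],[[12,-2,0],0],[[16,-2,0],0],[[20,-3,0],0]]'; python3 -m creep '[[[4,0,0],0],[[8,0,0],0],[[12,0,0],0],[[16,0,0],0],[[20,0,0],0]]' ; done
python3 - <<'E'
from h import *
c=snap('top'); P=world(c)
q=P[150:215,230:340].reshape(-1,3); q=q[(q[:,2]>.035)&(q[:,2]<.07)&(q[:,1]>-.11)&(q[:,1]<.03)&(abs(q[:,0]-.55)<.05)]
print(cv2.minAreaRect(q[:,:2].astype(np.float32)*1000), manip.get_obs()['position'],manip.get_obs()['ft_force'])
E
```

```text
clock: 8.43
position: [0.5603, -0.1367, 0.1024]
ee_rot: [0.678, 0.735, -0.0, 0.001]
ft_force: [1.7, -4.7, 4.0]
grip_width: 0.295
grasp_force: 2.7
clock: 8.85
position: [0.5585, -0.117, 0.1024]
ee_rot: [0.678, 0.735, -0.0, 0.001]
ft_force: [1.5, -6.2, 5.8]
grip_width: 0.297
grasp_force: 3.1
((550.9574584960938, -19.920991897583008), (71.86707305908203, 28.66644287109375), 6.685237407684326) [ 0.55842636 -0.11592878  0.10231701] [ 1.30380139 -3.9073274   4.85352291]
```

```bash
for i in 1; do python3 -m creep '[[[4,0,0],0],[[8,0,0],0],[[12,0,0],0],[[16,0,0],0],[[20,0,0],0]]'; python3 -m creep '[[[4,0,0],0],[[8,0,0],0],[[12,0,0],0],[[16,0,0],0],[[20,0,0],0]]' ; done
python3 - <<'E'
from h import *
c=snap('side','s5.png'); print(manip.get_obs()['position'],manip.get_obs()['ft_force'])
c=snap('top'); cv2.imwrite('pics/t5.png',cv2.resize(c['pixels'][140:250,150:350,::-1],None,fx=4,fy=4))
E
```

```text
clock: 9.32
position: [0.5567, -0.0968, 0.1021]
ee_rot: [0.678, 0.735, -0.0, 0.0]
ft_force: [0.2, -4.7, 4.5]
grip_width: 0.301
grasp_force: 2.6
clock: 9.73
position: [0.5549, -0.0758, 0.1018]
ee_rot: [0.678, 0.735, -0.0, -0.0]
ft_force: [0.6, -3.9, 2.5]
grip_width: 0.299
grasp_force: 2.0
[ 0.5548548  -0.07468368  0.10178175] [-0.21039932 -1.76351651  1.68792582]
```

View pics/t5.png

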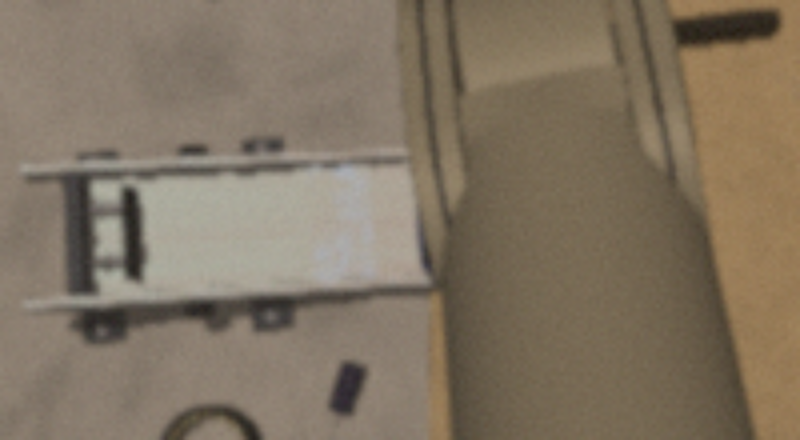

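The bin front just shows between the guides at (425,250), with the arm covering the rest. Forces are low, so I'll carry on.

```bash
python3 -m creep '[[[4,0,0],0],[[8,0,0],0],[[12,0,0],0],[[16,0,0],0],[[20,0,0],0]]'|grep -E 'pos|ft'; python3 -m creep '[[[4,0,0],0],[[8,0,0],0],[[12,0,0],0],[[16,0,0],0],[[20,0,0],0]]'|grep -E 'pos|ft'
python3 - <<'E'
from h import *
c=snap('wrist','w6.png'); print(manip.get_obs()['position'],manip.get_obs()['ft_force'])
E
```

```text
position: [0.5532, -0.0553, 0.1016]
ft_force: [0.3, -1.4, -0.6]
position: [0.5518, -0.0358, 0.1019]
ft_force: [0.2, -1.9, -1.1]
[ 0.55178528 -0.03484916  0.10196382] [-0.05155534 -1.53860261 -0.64818206]
```

View pics/w6.png

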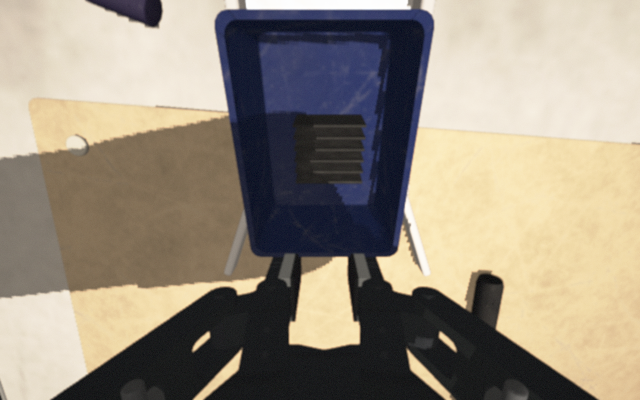

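The bin sits square and centred between the guides, with the heat sink inside at (333,148). I'll push up the ramp, rising at half the slope.

```bash
for k in 1; do python3 -m creep '[[[4,0,-0.5],0],[[8,0,-1],0],[[12,0,-1.5],0],[[16,0,-2],0],[[20,0,-2.5],0]]'|grep -E 'pos|ft';  python3 -m creep '[[[4,0,-0.5],0],[[8,0,-1],0],[[12,0,-1.5],0],[[16,0,-2],0],[[20,0,-2.5],0]]'|grep -E 'pos|ft'; python3 -m creep '[[[4,0,-0.5],0],[[8,0,-1],0],[[12,0,-1.5],0],[[16,0,-2],0],[[20,0,-2.5],0]]'|grep -E 'pos|ft';done
```

```text
position: [0.5509, -0.0167, 0.1051]
ft_force: [0.0, -5.6, 4.9]
position: [0.5493, 0.0032, 0.1077]
ft_force: [0.1, -5.6, 4.8]
position: [0.5477, 0.0232, 0.1102]
ft_force: [1.6, -6.5, 3.8]
```

```bash
for k in 1; do python3 -m creep '[[[4,0,-0.7],0],[[8,0,-1.4],0],[[12,0,-2.1],0],[[16,0,-2.8],0],[[20,0,-3.5],0]]'|grep -E 'pos|ft';  python3 -m creep '[[[3,0,-0.5],0],[[6,0,-1],0],[[9,0,-1.5],0],[[12,0,-2],0],[[15,0,-2.5],0]]'|grep -E 'pos|ft';done
python3 - <<'E'
from h import *
c=snap('wrist','w7.png'); print(manip.get_obs()['position'],manip.get_obs()['ft_force']); c=snap('side'); cv2.imwrite('pics/s7.png',cv2.resize(c['pixels'][120:270,200:400,::-1],None,fx=4,fy=4))
E
```

```text
position: [0.5461, 0.0431, 0.1137]
ft_force: [0.4, -6.3, 4.3]
position: [0.5446, 0.0585, 0.116]
ft_force: [0.6, 0.2, 0.6]
[0.54426039 0.05982904 0.11588186] [-0.18933964  1.04919806  0.19082099]
```

View pics/w7.png

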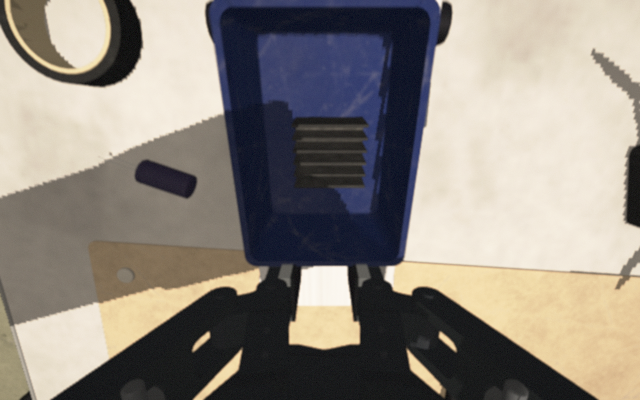

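The bin is still centred with the heat sink in it (330,152). The force drop suggests the nose has tipped into the pocket. Now creeping slowly by feel.

```bash
for k in 1; do python3 -m creep '[[[1.5,0,-0.2],0],[[3,0,-0.4],0],[[4.5,0,-0.6],0],[[6,0,-0.8],0],[[7.5,0,-1],0]]'|grep -E 'pos|ft'; python3 -m creep '[[[1.5,0,-0.2],0],[[3,0,-0.4],0],[[4.5,0,-0.6],0],[[6,0,-0.8],0],[[7.5,0,-1],0]]'|grep -E 'pos|ft'; done;  python3 -m creep '[[[1,0,0],0],[[2,0,0],0],[[3,0,0],0],[[4,0,0],0],[[5,0,0],0]]' |grep -E 'pos|ft'
```

```text
position: [0.5434, 0.066, 0.1162]
ft_force: [0.5, -1.2, -1.5]
position: [0.5429, 0.0736, 0.1174]
ft_force: [-0.6, -1.4, -1.4]
position: [0.5429, 0.0782, 0.1177]
ft_force: [0.2, -4.0, 3.1]
```

```bash
for k in 1; do python3 -m creep '[[[0.7,0,0],0],[[1.4,0,0],0],[[2,0,0],0]]'|grep -E 'pos|ft'; python3 -m creep '[[[0.7,0,0],0],[[1.4,0,0],0],[[2,0,0],0]]'|grep -E 'pos|ft';python3 -m creep '[[[0.7,0,0],0],[[1.4,0,0],0],[[2,0,0],0]]'|grep -E 'pos|ft'; done
python3 - <<'E'
from h import *
c=snap('wrist'); P=world(c); q=P[20:260,200:450].reshape(-1,3); 
# rim: top of rear wall & front wall near centreline
col=P[:,330]; print([(v,*(col[v]*1000).round(0)) for v in list(range(2,16,3))+list(range(240,270,4))])
E
```

```text
position: [0.5427, 0.0802, 0.1177]
ft_force: [1.5, -3.9, 3.2]
position: [0.5424, 0.0824, 0.1175]
ft_force: [0.7, -4.5, 4.4]
position: [0.5421, 0.0845, 0.1174]
ft_force: [1.0, -4.2, 2.8]
[(2, np.float64(535.0), np.float64(192.0), np.float64(89.0)), (5, np.float64(535.0), np.float64(191.0), np.float64(90.0)), (8, np.float64(535.0), np.float64(191.0), np.float64(88.0)), (11, np.float64(535.0), np.float64(192.0), np.float64(85.0)), (14, np.float64(535.0), np.float64(192.0), np.float64(80.0)), (240, np.float64(543.0), np.float64(101.0), np.float64(55.0)), (244, np.float64(543.0), np.float64(100.0), np.float64(59.0)), (248, np.float64(543.0), np.float64(99.0), np.float64(61.0)), (252, np.float64(543.0), np.float64(98.0), np.float64(63.0)), (256, np.float64(543.0), np.float64(98.0), np.float64(66.0)), (260, np.float64(543.0), np.float64(97.0), np.float64(70.0)), (264, np.float64(543.0), np.float64(97.0), np.float64(73.0)), (268, np.float64(544.0), np.float64(95.0), np.float64(72.0))]
```

The rear edge measures about 112 mm up the slope and still on the ramp (h≈0), with the nose in the pocket. Continuing slowly.

```bash
for k in 1; do python3 -m creep '[[[0.7,0,0],0],[[1.4,0,0],0],[[2,0,0],0]]'|grep -E 'pos|ft'; python3 -m creep '[[[0.7,0,0],0],[[1.4,0,0],0],[[2,0,0],0]]'|grep -E 'pos|ft';python3 -m creep '[[[0.7,0,0],0],[[1.4,0,0],0],[[2,0,0],0]]'|grep -E 'pos|ft'; done
cat > m.py <<'E'
from h import *
c=snap('wrist'); P=world(c)
q=P[225:285,305:345].reshape(-1,3); q=q[(q[:,2]>.05)]; k=q[q[:,2]>np.percentile(q[:,2],90)-.004]
f=P[0:30,300:360].reshape(-1,3)
print('rear rim z',np.percentile(q[:,2],90),'y',np.median(k[:,1]),'front rim z',np.percentile(f[:,2],95),manip.get_obs()['position'])
E
python3 m.py
```

```text
position: [0.5419, 0.0864, 0.1174]
ft_force: [0.7, -4.6, 3.4]
position: [0.5418, 0.0884, 0.1174]
ft_force: [1.2, -5.0, 4.8]
position: [0.5417, 0.0898, 0.1174]
ft_force: [0.5, -7.6, 5.1]
rear rim z 0.07364323904221329 y 0.10142856884125857 front rim z 0.09098198672290785 [0.54169279 0.08978397 0.11741653]
```

```bash
for k in 1; do python3 -m creep '[[[0.7,0,0],0],[[1.4,0,0],0],[[2,0,0],0]]'|grep -E 'pos|ft'; python3 -m creep '[[[0.7,0,0],0],[[1.4,0,0],0],[[2,0,0],0]]'|grep -E 'pos|ft'; done
python3 m.py
```

```text
position: [0.5417, 0.091, 0.1176]
ft_force: [-1.3, -10.4, 7.5]
position: [0.5417, 0.0925, 0.1177]
ft_force: [-0.8, -11.1, 10.3]
rear rim z 0.07406170065902426 y 0.10415208203359183 front rim z 0.09162255254466951 [0.54171326 0.09266228 0.11773414]
```

Total force is near 15 N, mostly from bearing down. I'll ease the downward load, then follow the slope.

```bash
python3 -m creep '[[[0,0,-0.5],0],[[0,0,-0.8],0]]'|grep -E 'pos|ft'; python3 -m creep '[[[0.4,0,-0.1],0],[[0.8,0,-0.2],0]]'|grep -E 'pos|ft'; python3 m.py
```

```text
position: [0.5414, 0.0931, 0.1181]
ft_force: [0.5, -8.1, 2.1]
position: [0.5411, 0.094, 0.118]
ft_force: [1.4, -7.4, -0.5]
rear rim z 0.07413369262685082 y 0.10561797850881725 front rim z 0.09194768652931552 [0.54096529 0.09418618 0.11791053]
```

```bash
for k in 1; do python3 -m creep '[[[0.5,0,-0.1],0],[[1,0,-0.2],0],[[1.5,0,-0.3],0]]'|grep -E 'pos|ft'; python3 -m creep '[[[0.5,0,-0.1],0],[[1,0,-0.2],0],[[1.5,0,-0.3],0]]'|grep -E 'pos|ft'; done; python3 m.py
```

```text
position: [0.5408, 0.0956, 0.118]
ft_force: [1.6, -7.6, -0.8]
position: [0.5407, 0.097, 0.1183]
ft_force: [1.1, -8.1, -0.4]
rear rim z 0.07435262369401348 y 0.10864563602903746 front rim z 0.0926960373778942 [0.54067874 0.09709012 0.1183486 ]
```

```bash
for k in 1; do python3 -m creep '[[[0.4,0,0],0],[[0.8,0,0],0],[[1.2,0,0],0]]'|grep -E 'pos|ft'; python3 -m creep '[[[0.2,0,0.5],0],[[0.3,0,1],0],[[0.3,0,1],0]]'|grep -E 'pos|ft'; done; python3 m.py
```

```text
position: [0.5406, 0.0981, 0.1183]
ft_force: [2.1, -7.9, 0.1]
position: [0.5405, 0.0985, 0.1172]
ft_force: [1.8, -7.7, -0.7]
rear rim z 0.07324761548129613 y 0.11020422791454687 front rim z 0.09310876198815851 [0.54051558 0.09852346 0.11725308]
```

The rear rim now follows the fingers down, so it is past the lip. Carrying it down.

```bash
for k in 1; do python3 -m creep '[[[0,0,1],0],[[0,0,2],0],[[0,0,3],0]]'|grep -E 'pos|ft'; python3 -m creep '[[[0,0,1],0],[[0,0,2],0],[[0,0,2.5],0]]'|grep -E 'pos|ft'; done; python3 m.py
```

```text
position: [0.5405, 0.0985, 0.1142]
ft_force: [1.0, -7.9, -1.1]
position: [0.5406, 0.0985, 0.112]
ft_force: [-1.1, -8.8, 6.7]
rear rim z 0.06850749494183615 y 0.11028602962456158 front rim z 0.09258370394004257 [0.54065229 0.0985168  0.11209994]
```

The pitch is back to 14° and the force is rising, so the bin is down on the pocket floor. Drawing back.

```bash
python3 -m creep '[[[-4,0,0],0],[[-15,0,0],0],[[-35,0,0],0],[[-60,0,-20],0],[[-70,0,-60],0]]'|grep -E 'pos|ft'; python3 -m creep '[[[0,0,-30],0],[[0,0,-60],0],[[0,0,-60],0],[[0,0,-60],0]]'|grep -E 'pos|ft'
python3 - <<'E'
from h import *
c=snap('wrist','w9.png'); P=world(c); np.savez('/tmp/w9.npz',**c); print(manip.get_obs()['clock'])
c=snap('top'); P=world(c); q=P[160:230,160:262].reshape(-1,3)
print(cv2.minAreaRect(q[(q[:,2]>.063)&(q[:,1]<.23)&(q[:,1]>.1)&(abs(q[:,0]-.54)<.036)][:,:2].astype(np.float32)*1000))
E
```

```text
position: [0.5441, 0.0261, 0.1687]
ft_force: [1.1, -1.3, 1.2]
position: [0.5471, 0.03, 0.2339]
ft_force: [-0.6, -0.6, -0.6]
19.1333
((0.0, 0.0), (0.0, 0.0), 0.0)
```

View pics/w9.png

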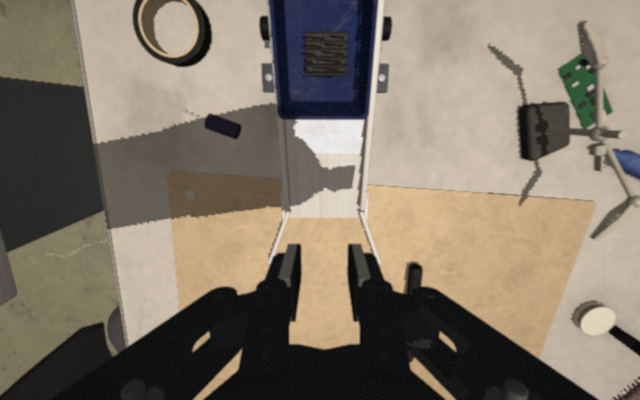

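The bin sits in the pocket between the guides, rear rim at (323,112), with the heat sink in it at (325,53). I'll check its rear height and tilt.

```bash
python3 - <<'E'
from h import *
c=dict(np.load('/tmp/w9.npz')); P=world(c)
for v in range(98,132,4): print(v,(P[v,318:328].mean(0)*1000).round(1))
L=P[10:100:15,277]*1000; Rr=P[10:100:15,374]*1000; print(L.round(0).tolist(),Rr.round(0).tolist())
E
```

```text
98 [538.5 120.6  27.2]
102 [538.8 117.1  30.4]
106 [539.1 113.3  42.6]
110 [539.4 109.5  78.9]
114 [539.7 106.7  63.9]
118 [540.  103.7  67.1]
122 [540.2  99.7  26.8]
126 [540.5  96.1  26.2]
130 [540.7  92.4  25.4]
[[502.0, 174.0, 70.0], [503.0, 164.0, 72.0], [503.0, 155.0, 73.0], [504.0, 144.0, 75.0], [504.0, 135.0, 75.0], [504.0, 125.0, 73.0]] [[569.0, 175.0, 85.0], [570.0, 167.0, 83.0], [572.0, 158.0, 81.0], [577.0, 154.0, 55.0], [579.0, 144.0, 51.0], [580.0, 133.0, 49.0]]
```

```bash
python3 -c "
from workcell import manip
print(manip.hand_in())"
```

```text
the job is handed in; nothing more can be done
None
```

The heat sink is in the bin, and the bin rests in the dock pocket with its rear edge about 6.5 mm down behind the lip. The highest force reading was about 15 N, nothing else was touched, and I handed the job in at about 19 s; the hand-in returned no verdict.

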